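# Park the weight case in its dock and bar it in

## Task

Push the tall weight case, low on the edge of its base board so that it slides without rocking or tipping, straight back until the base board is fully home and flush against the steel stop, between the dock's two end posts. Then push the retaining bar round by its peg until it lies fully across the front of the base board. Only push, do not lift or pick up anything, and leave the other things on the bench where they are.

Things in the scene. Friction and masses are not known exactly. Their poses are not given: they have to be found in the camera images.
- case: weight case: tall narrow steel case, 80 mm deep, 126 wide, top at 245 mm (handle to 273), about 1.6 kg, loose, on a dark wooden base board 125 deep (x), 130 wide (y), 30 thick, flush with its back, sticking out 45 mm in front. Origin: centre of the board's underside; x points from front to back, away from the robot. Takes 6 to 14 N to slide; tips over its back edge if pushed above about 60 mm
- case_toe (a point): middle of the upright front edge face of the case's base board, 15 mm above the bench; 62.5 mm in front of the case's origin (case x = -62.5 mm), 45 mm in front of the case's front face
- dock: dock fixed to the bench: steel stop bar 230 mm wide (y), 40 high, dark posts 60 high at both ends, 190 mm clear between them, reaching 25 mm forward of the stop face. Origin: middle of the stop face at bench height; x points away from the robot through the stop, y left. With the case home its origin is at x = -62.5 mm, y about 0, axes parallel. The retaining bar's pivot is at x = -140, y = +118 mm
- bar (a joint): angle (rad) of the retaining bar: flat dark steel, 120 mm long, 14 wide, 16 to 32 mm above the bench, on an upright pivot at the dock's left front. 0: points at the robot (dock -x); negative: swung out to the left (to -0.6); grows as it swings inwards to its stop at 1.57, across the board's front along dock -y, 8 mm clear of the parked board. Needs 1.5 N at the peg; stays where left
- bar_peg (a point): upright round peg on the bar, 110 mm from the pivot, 14 mm across, 32 to 77 mm above the bench, with an 18 mm ball on top (to 86 mm); this point is on its axis, 41 mm above the bench
- ref_block: round bare-steel reference block lying flat, 60 mm across, 16 mm high, right of the case's path; loose, not part of the job. Origin: centre of its underside
- puck: small black mounted specimen, cylinder 32 mm across, 22 mm high, right of the case's path; loose, not part of the job. Origin: centre of its underside
- wash_bottle: white plastic bottle, 60 mm across, 160 mm tall, right of the case's path; loose, not part of the job. Origin: centre of its underside
- jar: amber glass jar, 54 mm across, 65 mm tall, right of the dock; loose, not part of the job. Origin: centre of its underside
- carton: small cardboard box 60 x 80 x 50 mm, right of the case's path; loose, not part of the job. Origin: centre of its underside
- driver: screwdriver lying flat, 170 mm long, left of the dock; loose, not part of the job. Origin: under the middle of the tool; x along it
- beaker: clear plastic beaker, 64 mm across, 80 mm tall, left of the dock; loose, not part of the job. Origin: centre of its underside

How it is judged:
On the way, in this order (a step that is already met when the one before it is completed fails the run):
1. the case stands home against the stop (x of case in the frame of dock above -0.0705 m and y of case in the frame of dock between -0.036 and 0.036 m and angle between the x axis of case and the x axis of dock, either way round below 0.05 rad and angle between case's own z axis and vertical below 0.03 rad), for 0.2 s.
2. the bar is swung fully across (value of joint bar above 1.45 rad), for 0.2 s.
At the end, for the whole second after the job is handed in: the case stands upright and at rest on the bench, its base board within 8 mm of the stop face, within 0.05 rad of square to it and within 36 mm of the dock's middle line, and the retaining bar is at more than 1.45 rad (all of step 1 and value of joint bar above 1.45 rad and linear speed of case below 0.01 m/s and height (world z) of case below 0.004 m); the robot touches nothing.
It fails at once if the case rocks or tips more than 0.10 rad (angle between case's own z axis and vertical above 0.1 rad).
It fails at once if the case is lifted more than 10 mm off the bench (height (world z) of case above 0.01 m).
It fails at once if another thing on the bench is moved more than 15 mm (distance of any of ref_block, puck, wash_bottle, jar, carton, driver, beaker from where it was at the start of the episode above 0.015 m).
It also fails if it takes over 58 s, if anything falls off the work surface, if the arm or the gripper's body presses on something with over 40 N, if the wrist force passes 120 N, or if a joint passes its speed limit or range.

## Robot

A 6-joint arm with a two-finger parallel gripper is mounted at the origin on the work surface. World frame = base frame: x ahead of the robot, y to its left, z up, the work surface at z = 0. Lengths are in m, angles in rad, forces in N, time in s.
With the tool pointing down it reaches from about 0.35 to 0.775 m from the base axis. Payload 5.5 kg.
Tool frame: the origin (TCP) lies at the very end of the fingers, on their centre line; the grasp point (between the pads) lies 19 mm behind it; z points along the fingers, y is the line along which they close (so a half turn about z gives the same grasp; the last joint's range is limited). The gripper opens to 85 mm and grips with 20 to 120 N. Pads are 22 mm wide; open, the fingers measure 114 mm over their backs; the gripper's body (76 mm by 85 mm) begins 54 mm behind the grasp point. The pads swing forward as they close: fully open they stand 13 mm farther back than shut.
Start: joints at [-1.472, 0.313, 0.046, 1.304, 0, 1.431], TCP at [0.136, -0.559, 0.231] pointing down, gripper open.
Joint ranges: [-2.76, 2.76], [-0.86, 1.69], [-1.03, 1.26], [-2.2, 2.34], [-1.47, 1.5], [-3.14, 3.14]. Speed limits (rad/s): [2.57, 2.57, 3.14, 3.14, 3.14, 3.14].

## Interface

Orientations are given as a unit quaternion [w, x, y, z].
In Python, from workcell import env gives the robot as it stands. The module is installed in compiled form; this text tells all that it offers.
- The arm moves only by the tool jog_arm, never from a script. Its arguments are lists of equal length, an entry for each row: "gripper": the opening, from 0 (shut) to 1 (fully open); "offset": the shift along the world's x, y, z in cm, a list of three; "twist": the turn about the world's z in degrees. In form: {"gripper": [gripper, ...], "offset": [[dx, dy, dz], ...], "twist": [twist, ...]}. A call has exactly 8 rows; each row is the pose to reach, as a shift and turn from the pose commanded when the call began; what a row does not reach only later rows make up. A row lasts 1/8 s, in which the tool goes at most 62.5 mm and 10.7 degrees, less where a joint would pass 70% of its speed; a pose out of reach is approached as far as the arm can. A call with a gripper value outside its range is refused whole. The fingers move at their own pace and stop on an object; "squeeze" is the grip in N (left out, the last holds). Time passes only in rows, so rows that repeat a pose let the fingers close, or fill a call up. It gives the time, the measured TCP pose, the force, the opening and the grip force at its end, in the units of the state.
- env.get_state(): the state, without advancing time (a new reading comes with each control period).
- env.read_camera(name): name is "scene" or "top"; returns a dict with "image" (384x512x3 uint8, red, green, blue), "z_map" (384x512 float32, m along the optical axis (not along the pixel's ray), 0 where there is no reading), "fovy" (degrees; the focal length in pixels is half the picture's height over the tangent of half this angle, whatever the lens; pixels are square), "cx", "cy" (the principal point, pixels), "distortion" ([k1, k2, p1, p2, k3] as OpenCV has them; the pictures are not rectified), "cam_to_world" (4x4, takes a point from camera to world coordinates). Camera axes: x right, y up, looking along -z (the intrinsics and any distortion apply to the point x, -y, -z); pixel columns grow to the right and rows downward; lengths in m; the calibration is good to about 2 mm. A picture is of the moment at which its call begins.
- env.hand_in(): hands the job in; it is judged then, once.
The state is a dict: "clock": time; "joint_pos": joint angles; "qvel": joint speeds; "tau": joint torques, N m; "tcp_pos": TCP position; "orientation": TCP orientation; "wrist_force": force on the tool from outside, world axes, zero at the start; "ft_torque": the same for the moment, N m; "finger_gap": finger opening in m; "grip_force": force on a finger pad.
Only numpy, scipy, OpenCV 4.12 (cv2) and the standard library are available. Lean on these libraries where they do the work, as an engineer would, in place of code of your own. Each camera call takes 0.05 s, during which the arm holds its last target. There are 200 camera calls.

## Working session

There is one attempt and no reset: what is moved stays moved. The work goes in short steps, Python scripts to look and compute and a tool call to move; the robot and the scene stay as the last step left them, time stands still between calls to the robot, and variables do not carry over. Pictures are saved under pics/ and viewed, at most 11 in all, crops included, and the job is handed in when it is done.

Besides the shell and the picture viewer there is one more tool, called after "Call:" as name(argument=value, ...), one argument or row to a line, values as JSON. jog_arm: Moves the arm, as the interface text tells. Its arguments: {"type":"object","properties":{"gripper":{"type":"array"},"offset":{"type":"array"},"twist":{"type":"array"},"squeeze":{"type":"number"}},"required":["gripper","offset","twist"]}

```bash
mkdir -p pics
cat > h.py <<'E'
import numpy as np,cv2
from workcell import env
def cam(n):
    c=env.read_camera(n); im=c["image"]; f=im.shape[0]/2/np.tan(np.radians(c["fovy"])/2)
    c["K"]=np.array([[f,0,c["cx"]],[0,f,c["cy"]],[0,0,1.]]); c["D"]=np.array(c["distortion"],float); return c
def rays(c,uv):
    p=cv2.undistortPoints(np.array(uv,float).reshape(-1,1,2),c["K"],c["D"]).reshape(-1,2)
    return np.c_[p[:,0],-p[:,1],-np.ones(len(p))]
def onz(c,uv,z):
    T=np.array(c["cam_to_world"]); d=rays(c,uv)@T[:3,:3].T; o=T[:3,3]
    return o+d*((z-o[2])/d[:,2])[:,None]
def cloud(c):
    h,w=c["z_map"].shape; v,u=np.mgrid[:h,:w]; r=rays(c,np.c_[u.ravel(),v.ravel()])
    T=np.array(c["cam_to_world"]); P=(r*c["z_map"].ravel()[:,None])@T[:3,:3].T+T[:3,3]
    P[c["z_map"].ravel()==0]=np.nan
    return P.reshape(h,w,3)
E
python3 - <<'E'
from h import *
for n in("scene","top"):
    c=cam(n); cv2.imwrite(f"pics/{n}0.png",c["image"][:,:,::-1]); np.savez(f"{n}0.npz",P=cloud(c),im=c["image"])
    print(n,np.round(c["cam_to_world"],3).tolist(),c["K"][0,0],c["D"])
s=env.get_state();print(s["clock"],s["tcp_pos"],s["orientation"],s["wrist_force"])
E
```

```text
scene [[0.986, -0.14, 0.086, 0.644], [0.164, 0.853, -0.495, -0.422], [-0.005, 0.503, 0.864, 0.822], [0.0, 0.0, 0.0, 1.0]] 384.76000445724367 [-0.11683826  0.          0.          0.          0.        ]
top [[-0.021, 0.998, -0.059, 0.502], [-1.0, -0.021, 0.005, 0.03], [0.004, 0.059, 0.998, 0.976], [0.0, 0.0, 0.0, 1.0]] 406.55512578659824 [0.02244381 0.         0.         0.         0.        ]
0.1 [ 0.13594314 -0.55823505  0.2304905 ] [-8.16469776e-04  9.92882085e-01  1.19098691e-01  2.73213404e-05] [-0.60969064 -0.28221538 -0.64717694]
```

View pics/scene0.png

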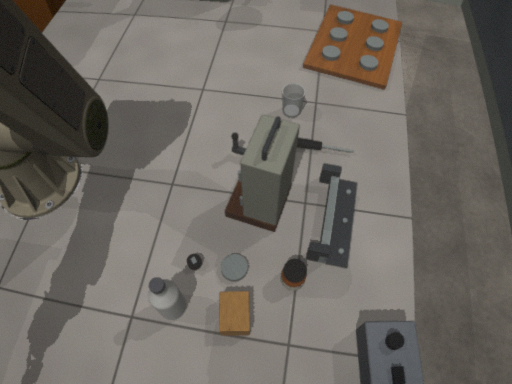

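View pics/top0.png

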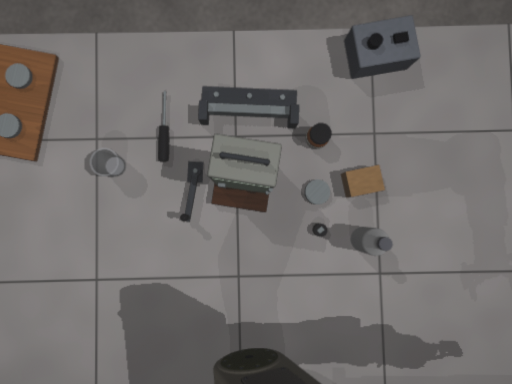

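Both views agree. In the top view the case is at about (245,165) with the board's front edge from (213,205) to (268,210). The dock is at (248,105), the bar pivot at (196,172) and the peg at (185,217). Next I'll measure these precisely.

Run:
```python
from h import *
d=np.load("top0.npz");P=d["P"];im=d["im"]
crop=im[75:230,145:345][:,:,::-1]; cv2.imwrite("pics/crop.png",cv2.resize(crop,None,fx=4,fy=3.8,interpolation=cv2.INTER_CUBIC)[:600])
hsv=cv2.cvtColor(im,cv2.COLOR_RGB2HSV)
def sel(z0,z1,u0,u1,v0,v1):
    m=np.zeros(P.shape[:2],bool);m[v0:v1,u0:u1]=1
    return m&(P[...,2]>z0)&(P[...,2]<z1)
def rect(n,m):
    q=P[m][:,:2]; (c,s,a)=cv2.minAreaRect(q.astype(np.float32)*1000); print(n,m.sum(),np.round(c),np.round(s),round(a,1),"zmed",np.median(P[m][:,2]).round(4))
rect("boardtop",sel(.022,.036,205,275,175,215))
rect("casetop",sel(.235,.255,205,285,130,190))
rect("stoptop",sel(.034,.046,190,305,80,130))
rect("posts",sel(.05,.07,190,215,80,130)); rect("postR",sel(.05,.07,280,305,80,130))
rect("bar",sel(.024,.045,175,210,155,225)); rect("pegtop",sel(.07,.1,175,200,205,225))
d=np.load("scene0.npz");P=d["P"]
rect("S casetop",sel(.235,.255,235,305,110,160))
rect("S stoptop",sel(.034,.046,310,360,165,270))
rect("S postL",sel(.05,.07,315,345,155,185)); rect("S postR",sel(.05,.07,300,335,235,265))
rect("S boardtop",sel(.022,.036,220,285,170,230))
rect("S pegtop",sel(.07,.1,225,245,125,160))
```

```text
boardtop 1048 [539.  36.] [130.  47.] 79.3 zmed 0.0307
casetop 2812 [600.  25.] [126.  83.] 79.8 zmed 0.2458
stoptop 753 [737.  12.] [227.  46.] 86.3 zmed 0.0408
posts 184 [743. 117.] [20. 45.] 85.9 zmed 0.0606
postR 176 [730. -92.] [19. 44.] 88.6 zmed 0.0608
bar 357 [554. 151.] [ 23. 133.] 76.6 zmed 0.0326
pegtop 53 [498. 160.] [16. 15.] 88.7 zmed 0.0835
S casetop 1546 [603.  28.] [116.  80.] 80.4 zmed 0.2462
S stoptop 710 [740.   8.] [226.  45.] 88.0 zmed 0.0412
S postL 177 [744. 117.] [21. 46.] 87.0 zmed 0.061
S postR 240 [ 718. -103.] [78. 40.] 32.5 zmed 0.0606
S boardtop 530 [576.   8.] [ 90. 124.] 79.0 zmed 0.0308
S pegtop 48 [501. 159.] [15. 14.] 35.0 zmed 0.0834
```

View pics/crop.png

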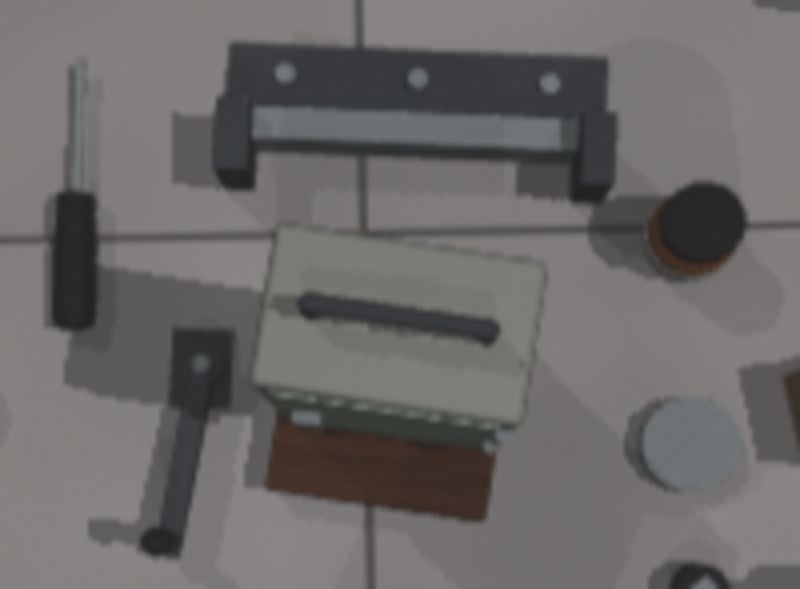

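Call:
jog_arm(
  gripper=[1,1,1,1,1,1,1,1],
  offset=[
    [3.6,4.3,0],
    [7.2,8.6,0],
    [10.8,12.9,0],
    [14.4,17.2,0],
    [18,21.5,0],
    [21.4,25.8,0],
    [23.1,31,0],
    [24.8,36.2,0],
  ],
  twist=[10,20,30,40,50,60,70,80],
)

```text
clock: 1.1
tcp_pos: [0.3843, -0.1949, 0.231]
orientation: [-0.0, 0.682, 0.731, 0.0]
wrist_force: [-1.1, 0.3, -0.4]
finger_gap: 0.0858
grip_force: 0.0
```

Run:
```python
from h import *
d=np.load("top0.npz");P=d["P"];im=d["im"]
# stop face: light steel strip, front edge
c=cam("top")
for u in (215,225,235,245,255,265,275,283):
    col=im[96:122,u].astype(int).sum(1); 
    v=96+np.argmin(np.diff(cv2.GaussianBlur(col.astype(np.float32).reshape(-1,1),(1,3),0).ravel())[8:])+8+.5
    print(u,v,np.round(onz(c,[[u,v]],.04)[0]*1000),end="; ")
s=env.get_state();print(s["clock"],s["tcp_pos"],s["orientation"],s["joint_pos"])
```

```text
215 111.5 [743.  89.  40.]; 225 111.5 [742.  66.  40.]; 235 111.5 [742.  43.  40.]; 245 112.5 [739.  20.  40.]; 255 112.5 [738.  -4.  40.]; 265 113.5 [736. -27.  40.]; 275 113.5 [735. -50.  40.]; 283 113.5 [735. -69.  40.]; 1.15 [ 0.38468511 -0.18914616  0.23103679] [-0.00166617  0.67806615  0.73499679  0.00179883] [-0.64748673  0.03225778 -0.29676069  1.24474361  0.00390538  0.84276972]
```

Call:
jog_arm(
  gripper=[1,1,1,1,1,1,1,1],
  offset=[
    [1.4,5,0],
    [2.8,10,0],
    [4.2,15,0],
    [5.6,20,0],
    [7.2,24.8,0],
    [7.2,24.8,-5],
    [7.2,24.8,-10],
    [7.2,24.8,-15],
  ],
  twist=[9.5,19,28.5,38,47.5,57,66.5,76],
)

```text
clock: 2.15
tcp_pos: [0.4558, 0.0516, 0.0798]
orientation: [0.0, 0.087, 0.996, 0.0]
wrist_force: [1.1, -0.1, -0.9]
finger_gap: 0.085
grip_force: 0.0
```

Run:
```python
from h import *
c=cam("top");cv2.imwrite("pics/t1.png",c["image"][70:300,130:430,::-1].repeat(2,0).repeat(2,1))
s=env.get_state();print(s["clock"],s["tcp_pos"],s["orientation"],s["joint_pos"])
```

```text
2.2 [0.45108304 0.05170095 0.07390744] [-4.87070821e-03  8.46991562e-02  9.96394662e-01 -7.92684916e-05] [-6.30407788e-02  2.04749612e-01 -5.09645466e-01  8.66143848e-01
  5.34660094e-05  1.06562489e-01]
```

View pics/t1.png

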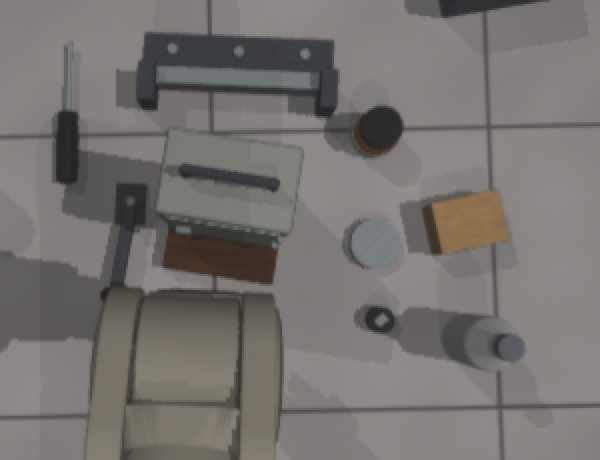

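The gripper is down in front of the board, clear of the case, and the wrist reaches row 290 of the crop. I'll lower to pushing height and check the wrist-to-case clearance from the depth.

Call:
jog_arm(
  gripper=[1,1,1,1,1,1,1,1],
  offset=[
    [0,0,-3],
    [0,0,-5],
    [0,0,-6.5],
    [0,0,-7.3],
    [0,0,-7.3],
    [1,-0.2,-7.3],
    [2,-0.4,-7.3],
    [3,-0.5,-7.3],
  ],
  twist=[0,0,0,0,0,0,0,0],
)

```text
clock: 3.2
tcp_pos: [0.4876, 0.046, 0.0088]
orientation: [0.001, 0.09, 0.996, 0.0]
wrist_force: [0.1, 0.2, 0.4]
finger_gap: 0.0856
grip_force: 0.0
```

Run:
```python
from h import *
c=cam("top");P=cloud(c);s=env.get_state();print(s["clock"],s["tcp_pos"],s["wrist_force"])
Q=P[(P[...,2]>.06)&(P[...,1]>-.1)&(P[...,1]<.14)&(P[...,0]<.66)]
ct=Q[np.abs(Q[:,2]-.246)<.006]
for z in np.arange(.06,.4,.02):
    q=Q[(np.abs(Q[:,2]-z)<.01)]
    if len(q): print(round(z,2),len(q),"x max/min",q[:,0].max().round(3),q[:,0].min().round(3),"y",q[:,1].min().round(3),q[:,1].max().round(3))
c=cam("scene");cv2.imwrite("pics/s1.png",cv2.resize(c["image"][60:290,130:400,::-1],None,fx=2.5,fy=2.5))
```

```text
3.25 [0.48916038 0.04583518 0.00895221] [ 1.98090702 -0.08058609 -0.0383454 ]
0.06 8 x max/min 0.571 0.554 y 0.006 0.091
0.08 22 x max/min 0.572 0.55 y -0.015 0.091
0.1 32 x max/min 0.571 0.545 y -0.026 0.088
0.12 26 x max/min 0.572 0.55 y -0.018 0.092
0.14 34 x max/min 0.572 0.549 y -0.02 0.092
0.16 68 x max/min 0.573 0.549 y -0.019 0.092
0.18 38 x max/min 0.573 0.544 y -0.022 0.093
0.2 59 x max/min 0.571 0.544 y -0.027 0.089
0.22 52 x max/min 0.571 0.55 y -0.026 0.089
0.24 2880 x max/min 0.651 0.549 y -0.043 0.093
0.26 32 x max/min 0.614 0.59 y -0.018 0.068
0.28 269 x max/min 0.613 0.59 y -0.018 0.069
0.34 1 x max/min 0.528 0.528 y 0.013 0.013
```

View pics/s1.png

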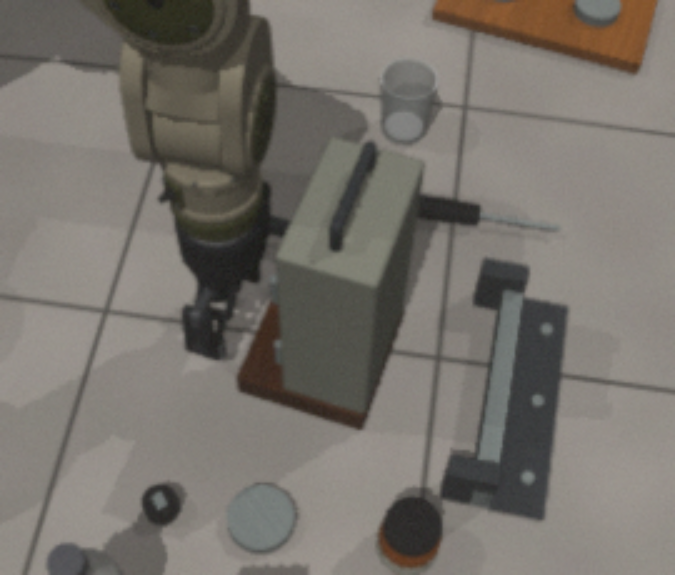

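The wrist is narrow beside the case and only widens above the handle, so it's clear. The open fingers stand just in front of the board. Pushing now.

Call:
jog_arm(
  gripper=[1,1,1,1,1,1,1,1],
  offset=[
    [0.7,-0.1,0],
    [1.3,-0.2,0],
    [1.9,-0.3,0],
    [2.5,-0.4,0],
    [3.2,-0.5,0],
    [3.9,-0.7,0],
    [4.6,-0.8,0],
    [5.3,-0.9,0],
  ],
  twist=[0,0,0,0.5,1,1.7,2.4,3],
)

```text
clock: 4.3
tcp_pos: [0.5329, 0.0377, 0.007]
orientation: [-0.006, 0.064, 0.998, -0.0]
wrist_force: [-12.5, -0.6, 7.2]
finger_gap: 0.0858
grip_force: 6.5
```

```bash
cat > m.py <<'E'
from h import *
c=cam("top");P=cloud(c);s=env.get_state();print(s["clock"],s["tcp_pos"],s["wrist_force"])
m=(abs(P[...,2]-.246)<.008)&(abs(P[...,1])<.14)&(P[...,0]>.53)
n,l,st,_=cv2.connectedComponentsWithStats(m.astype(np.uint8));m=l==1+np.argmax(st[1:,4])
q=P[m]; (cc,sz,a)=cv2.minAreaRect(q[:,:2].astype(np.float32)*1000)
yaw=a-90 if a>45 else a
x=np.array([np.cos(np.radians(yaw)),np.sin(np.radians(yaw))]); o=np.array(cc)-22.5*x
A=np.linalg.lstsq(np.c_[q[:,:2],np.ones(len(q))],q[:,2],rcond=None)[0]
dx=np.array([np.cos(-.060),np.sin(-.060)]);d=o-[739,12.5]
print("sz",sz,"yaw",yaw,"origin",o,"in dock",d@dx,d@[-dx[1],dx[0]],"tilt slopes",A[:2])
E
python3 m.py
```

```text
4.35 [0.53472921 0.0375369  0.00707144] [-5.47787558  0.3152444  -1.43873616]
sz (126.46456146240234, 66.5552978515625) yaw -8.157089233398438 origin [613.34598478  26.75980841] in dock -126.28298108583002 6.699430269492504 tilt slopes [-0.00660913  0.00041592]
```

Call:
jog_arm(
  gripper=[1,1,1,1,1,1,1,1],
  offset=[
    [0.7,-0.1,0],
    [1.4,-0.2,0],
    [2.1,-0.3,0],
    [2.8,-0.4,0],
    [3.5,-0.5,0],
    [4.2,-0.6,0],
    [4.9,-0.7,0],
    [5.4,-0.8,0],
  ],
  twist=[0.6,1.2,1.8,2.4,3,3.4,3.6,3.6],
)

```text
clock: 5.35
tcp_pos: [0.5877, 0.0301, 0.0068]
orientation: [-0.005, 0.032, 0.999, 0.0]
wrist_force: [-12.5, 2.0, 5.7]
finger_gap: 0.0858
grip_force: 5.9
```

```bash
python3 m.py; python3 -c "
from h import *
c=cam('scene');cv2.imwrite('pics/s2.png',cv2.resize(c['image'][60:290,130:400,::-1],None,fx=2.5,fy=2.5))"
```

```text
5.4 [0.58874434 0.02987033 0.00683854] [-7.39770805  0.75044013  0.67115257]
sz (125.8709716796875, 30.539775848388672) yaw -4.7921295166015625 origin [686.99301993  22.98372506] in dock -52.54204174540165 7.346313127998534 tilt slopes [-0.02000335  0.00143672]
```

View pics/s2.png

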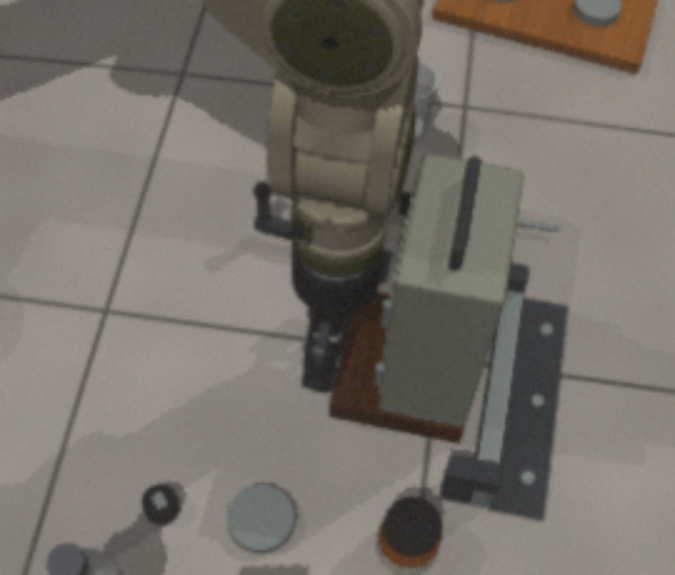

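The board is nearly home, with about 14 mm left, and it's almost square. I'll finish gently until contact.

Call:
jog_arm(
  gripper=[1,1,1,1,1,1,1,1],
  offset=[
    [0.3,0,0],
    [0.6,0,0],
    [0.8,-0.1,0],
    [1.0,-0.1,0],
    [1.1,-0.1,0],
    [1.2,-0.1,0],
    [1.3,-0.1,0],
    [1.4,-0.1,0],
  ],
  twist=[0,0,0,0,0,0,0,0],
)

```text
clock: 6.45
tcp_pos: [0.6012, 0.0289, 0.0068]
orientation: [-0.005, 0.032, 0.999, 0.0]
wrist_force: [-12.0, 0.7, 4.8]
finger_gap: 0.0854
grip_force: 5.9
```

```bash
python3 m.py
```

```text
6.5 [0.60148086 0.02887294 0.00678637] [-10.61649358   0.84833412   4.53638598]
sz (123.40570831298828, 28.516429901123047) yaw -3.7170639038085938 origin [700.58328172  21.60364527] in dock -38.89347997210649 6.7836432775497935 tilt slopes [-0.03252528  0.00277889]
```

Call:
jog_arm(
  gripper=[1,1,1,1,1,1,1,1],
  offset=[
    [0.1,0,0],
    [0.2,0,0],
    [0.3,0,0],
    [0.4,0,0],
    [0.5,0,0],
    [0.5,0,0],
    [0.6,0,0],
    [0.6,0,0],
  ],
  twist=[0,0,0,0,0,0,0,0],
)

```text
clock: 7.5
tcp_pos: [0.6036, 0.0288, 0.0067]
orientation: [-0.009, 0.032, 0.999, -0.0]
wrist_force: [-21.4, 0.9, 13.6]
finger_gap: 0.0855
grip_force: 10.5
```

Call:
jog_arm(
  gripper=[1,1,1,1,1,1,1,1],
  offset=[
    [0.1,0,0],
    [0.2,0,0],
    [0.3,0,0],
    [0.4,0,0],
    [0.5,0,0],
    [0.5,0,0],
    [0.5,0,0],
    [0.5,0,0],
  ],
  twist=[0,0,0,0,0,0,0,0],
)

```text
clock: 8.5
tcp_pos: [0.6036, 0.029, 0.0064]
orientation: [-0.013, 0.032, 0.999, -0.0]
wrist_force: [-33.1, -1.3, 23.5]
finger_gap: 0.0857
grip_force: 16.6
```

```bash
python3 m.py
```

```text
8.55 [0.60356877 0.02895568 0.00642348] [-33.81063614  -0.9420453   22.40513702]
sz (122.85985565185547, 19.493385314941406) yaw -4.218009948730469 origin [707.45046971  21.64355268] in dock -32.04104221783743 7.235262986027141 tilt slopes [-0.06021319  0.00318365]
```

Stalled against the stop at 34 N, so the board is home. Back off and rise.

Call:
jog_arm(
  gripper=[1,1,1,1,1,1,1,1],
  offset=[
    [-1,0,0],
    [-2,0,0],
    [-5,0,0],
    [-9,0,0],
    [-13,0,0],
    [-15,0,5],
    [-15,0,10],
    [-15,0,15],
  ],
  twist=[0,0,0,0,0,0,0,0],
)

```text
clock: 9.55
tcp_pos: [0.4684, 0.0281, 0.1604]
orientation: [0.001, 0.032, 0.999, -0.0]
wrist_force: [1.4, -0.7, 0.1]
finger_gap: 0.0853
grip_force: 0.0
```

```bash
sed -i 's/^print("sz/cv2.imwrite("pics\/t3.png",c["image"][70:300,130:430,::-1].repeat(2,0).repeat(2,1))\nmm=(P[...,2]>.075)\&(P[...,2]<.1)\&(P[...,1]>.12)\&(P[...,1]<.22)\&(P[...,0]<.6)\nprint("peg",mm.sum(),np.median(P[mm],0))\n&/' m.py; python3 m.py
```

```text
9.6 [0.47211234 0.0278459  0.16695685] [2.30740167 0.06569305 3.96811507]
peg 52 [0.49791914 0.15949426 0.08431685]
sz (125.95223999023438, 80.24474334716797) yaw -3.6681594848632812 origin [677.10920551  23.17073835] in dock -62.41928469838313 6.94031678328359 tilt slopes [ 7.38632063e-03 -1.32145317e-05]
```

View pics/t3.png

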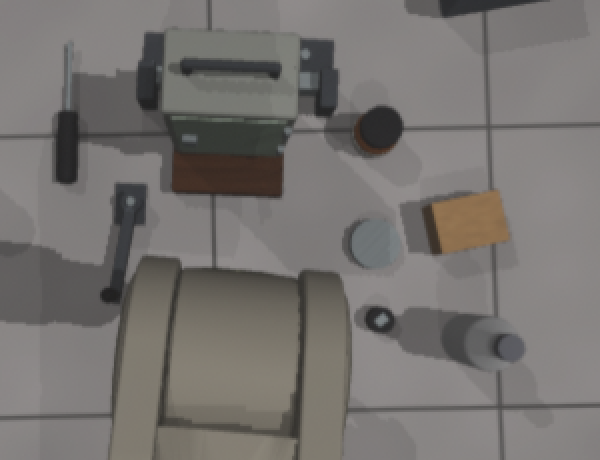

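The case stands home and square: x -62.4 mm and y +7 mm in the dock frame, yaw equal to the dock's. The other things haven't moved. Next, the bar: shut the gripper and go round to the left of the peg, which is at world (0.498, 0.160).

Call:
jog_arm(
  gripper=[0,0,0,0,0,0,0,0],
  offset=[
    [0.4,2,0],
    [0.9,5,0],
    [1.6,8,0],
    [2.4,11,0],
    [3.2,14,0],
    [4,17,0],
    [4.3,18.2,0],
    [4.3,18.2,0],
  ],
  twist=[10.4,20.8,31.2,41.6,52,62.4,72.8,83],
)

```text
clock: 10.6
tcp_pos: [0.512, 0.2116, 0.1583]
orientation: [0.001, -0.641, 0.768, -0.0]
wrist_force: [-0.1, -0.7, -0.5]
finger_gap: -0.0004
grip_force: 0.0
```

Call:
jog_arm(
  gripper=[0,0,0,0,0,0,0,0],
  offset=[
    [0,0,-4],
    [0,0,-8],
    [0,0,-11],
    [0,0,-11.6],
    [0,0,-11.6],
    [0,0,-11.6],
    [0,0,-11.6],
    [0,0,-11.6],
  ],
  twist=[0,0,0,0,0,0,0,0],
)

```text
clock: 11.6
tcp_pos: [0.5115, 0.2104, 0.0431]
orientation: [0.001, -0.638, 0.77, -0.0]
wrist_force: [0.5, 0.5, 1.0]
finger_gap: -0.0003
grip_force: 0.0
```

Run:
```python
from h import *
c=cam("scene");cv2.imwrite("pics/s4.png",cv2.resize(c["image"][60:290,130:400,::-1],None,fx=2.5,fy=2.5))
s=env.get_state();print(s["clock"],s["tcp_pos"],s["orientation"],s["finger_gap"])
pv=np.array([739,12.5]);dx=np.array([np.cos(-.06),np.sin(-.06)]);dy=np.array([-dx[1],dx[0]])
p=pv-140*dx+118*dy;print("pivot",p)
for t in (-.13,0,.2,.4,.6,.8,1,1.2,1.4,1.57):
    tg=np.sin(t)*dx-np.cos(t)*dy; pg=p+110*(-np.cos(t)*dx-np.sin(t)*dy)
    print(t,"peg",pg.round(),"tool",(pg-20*tg).round(),"yaw",round(np.degrees(-t-.06)+180-0,1))
```

```text
11.65 [0.51136038 0.21040378 0.0429141 ] [ 4.62063585e-04 -6.37995024e-01  7.70040328e-01 -1.71446361e-04] -0.00039333648028822867
pivot [606.32767717 138.68262462]
-0.13 peg [498. 159.] tool [502. 179.] yaw 184.0
0 peg [497. 145.] tool [498. 165.] yaw 176.6
0.2 peg [497. 123.] tool [495. 143.] yaw 165.1
0.4 peg [503. 102.] tool [496. 121.] yaw 153.6
0.6 peg [512.  82.] tool [502.  99.] yaw 142.2
0.8 peg [525.  65.] tool [512.  79.] yaw 130.7
1 peg [541.  50.] tool [525.  62.] yaw 119.3
1.2 peg [560.  39.] tool [542.  47.] yaw 107.8
1.4 peg [581.  32.] tool [562.  36.] yaw 96.3
1.57 peg [600.  29.] tool [580.  30.] yaw 86.6
```

View pics/s4.png

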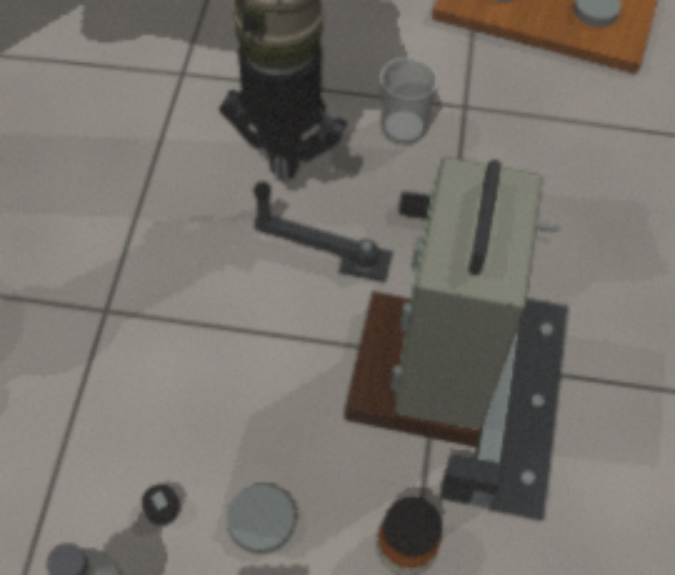

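The shut gripper stands clear to the left of the peg. The bar's direction will turn counter-clockwise by 97°, so I first turn the tool a half turn to keep joint 6 in range.

Call:
jog_arm(
  gripper=[0,0,0,0,0,0,0,0],
  offset=[
    [0,0,0],
    [0,0,0],
    [0,0,0],
    [0,0,0],
    [0,0,0],
    [0,0,0],
    [0,0,0],
    [0,0,0],
  ],
  twist=[-10.6,-21.2,-31.8,-42.4,-53,-63.6,-74.2,-84.8],
)

```text
clock: 12.65
tcp_pos: [0.5111, 0.2103, 0.0425]
orientation: [0.0, 0.051, 0.999, 0.0]
wrist_force: [-0.4, -0.1, 0.2]
finger_gap: 0.0003
grip_force: 0.0
```

Call:
jog_arm(
  gripper=[0,0,0,0,0,0,0,0],
  offset=[
    [0,0,0],
    [0,0,0],
    [0,0,0],
    [0,0,0],
    [0,0,0],
    [0,0,0],
    [0,0,0],
    [0,0,0],
  ],
  twist=[-10.6,-21.2,-31.8,-42.4,-53,-63.6,-74.2,-84.8],
)

```text
clock: 13.65
tcp_pos: [0.5111, 0.2103, 0.0425]
orientation: [0.0, 0.711, 0.703, 0.0]
wrist_force: [0.3, -0.2, -0.1]
finger_gap: 0.0003
grip_force: 0.0
```

Call:
jog_arm(
  gripper=[0,0,0,0,0,0,0,0],
  offset=[
    [-0.9,-2,0],
    [-0.9,-3.1,0],
    [-1.1,-3.8,0],
    [-1.3,-4.5,0],
    [-1.5,-5.6,0],
    [-1.6,-6.7,0],
    [-1.6,-7.8,0],
    [-1.5,-8.9,0],
  ],
  twist=[-5,-6,-5,-3,3,8,14,20],
)

```text
clock: 14.65
tcp_pos: [0.4965, 0.1213, 0.0425]
orientation: [0.0, 0.574, 0.819, 0.001]
wrist_force: [0.6, 2.1, -0.5]
finger_gap: -0.0001
grip_force: 0.8
```

Run:
```python
from h import *
c=cam("scene");cv2.imwrite("pics/s5.png",cv2.resize(c["image"][60:290,130:400,::-1],None,fx=2.5,fy=2.5))
```

```text
(no output)
```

View pics/s5.png

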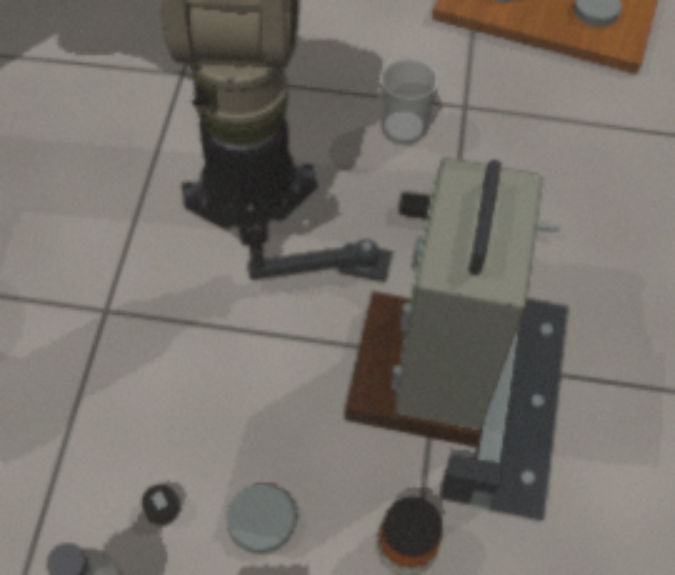

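The bar is following the finger (peg now at about (258,265) in the crop). Continuing along the arc.

Call:
jog_arm(
  gripper=[0,0,0,0,0,0,0,0],
  offset=[
    [0.3,-1.1,0],
    [0.6,-2.2,0],
    [1.1,-3.2,0],
    [1.6,-4.2,0],
    [2.2,-5.1,0],
    [2.9,-5.9,0],
    [3.7,-6.7,0],
    [4.6,-7.4,0],
  ],
  twist=[6,12,17,23,29,34,40,46],
)

```text
clock: 15.7
tcp_pos: [0.5419, 0.0473, 0.0423]
orientation: [-0.0, 0.209, 0.978, 0.0]
wrist_force: [-1.5, 2.0, 1.4]
finger_gap: 0.0003
grip_force: 0.8
```

Call:
jog_arm(
  gripper=[0,0,0,0,0,0,0,0],
  offset=[
    [0.5,-0.3,0],
    [1.0,-0.6,0],
    [1.5,-0.9,0],
    [2.0,-1.1,0],
    [2.5,-1.3,0],
    [3.0,-1.5,0],
    [3.4,-1.6,0],
    [3.7,-1.7,0],
  ],
  twist=[3,6,9,11,14,17,19,21],
)

```text
clock: 16.7
tcp_pos: [0.579, 0.0303, 0.0422]
orientation: [-0.0, 0.028, 1.0, -0.0]
wrist_force: [-0.6, -0.4, 1.1]
finger_gap: -0.0001
grip_force: 0.7
```

Run:
```python
from h import *
c=cam("scene");cv2.imwrite("pics/s6.png",cv2.resize(c["image"][60:290,130:400,::-1],None,fx=2.5,fy=2.5))
print(env.get_state()["wrist_force"],env.get_state()["tcp_pos"])
```

```text
[-0.19146072 -0.96508903  0.81181426] [0.57947687 0.03016622 0.04226476]
```

View pics/s6.png

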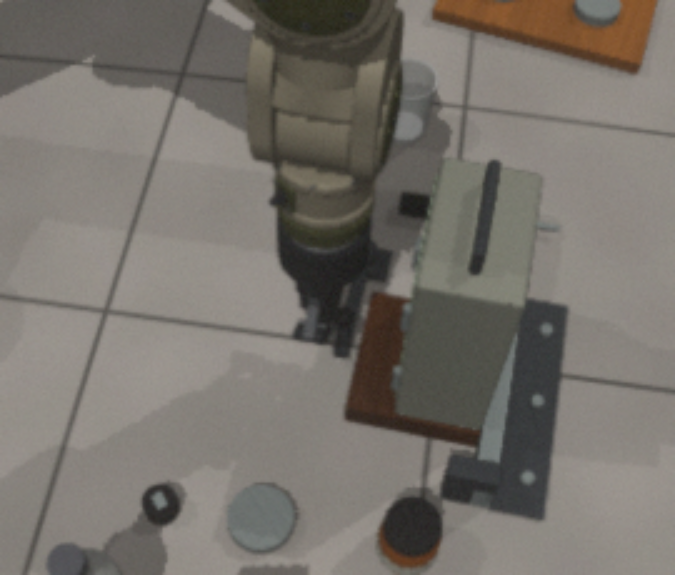

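The bar is almost parallel to the board front. I'll push gently on until it meets its stop.

Call:
jog_arm(
  gripper=[0,0,0,0,0,0,0,0],
  offset=[
    [0.1,0,0],
    [0.2,0,0],
    [0.3,0,0],
    [0.4,0,0],
    [0.5,0,0],
    [0.6,0,0],
    [0.7,0,0],
    [0.7,0,0],
  ],
  twist=[0,0,0,0,0,0,0,0],
)

```text
clock: 17.75
tcp_pos: [0.5803, 0.0303, 0.0415]
orientation: [-0.005, 0.029, 1.0, -0.0]
wrist_force: [-14.7, -2.0, 9.6]
finger_gap: -0.0002
grip_force: 7.6
```

Stalled at 15 N, so the bar is on its stop. Retract straight back, then up.

Call:
jog_arm(
  gripper=[0,0,0,0,0,0,0,0],
  offset=[
    [-1,0,0],
    [-3,0,0],
    [-7,0,0],
    [-12,0,0],
    [-16,0,1],
    [-18,0,5],
    [-18,0,9],
    [-18,0,9],
  ],
  twist=[0,0,0,0,0,0,0,0],
)

```text
clock: 18.75
tcp_pos: [0.4093, 0.03, 0.1357]
orientation: [0.005, 0.029, 1.0, -0.0]
wrist_force: [0.4, 0.4, -0.3]
finger_gap: 0.0002
grip_force: 0.0
```

```bash
sed -i 's/pics\/t3/pics\/t7/' m.py; python3 m.py
python3 - <<'E'
from h import *
P=cloud(cam("top"))
m=(P[...,2]>.075)&(P[...,2]<.1)&(P[...,1]>-.03)&(P[...,1]<.1)&(P[...,0]>.57)&(P[...,0]<.625)
print("peg",m.sum(),np.median(P[m],0))
E
```

```text
18.8 [0.40809278 0.03014342 0.13399578] [ 0.87522239  0.55246729 -0.63675464]
peg 0 [nan nan nan]
sz (125.86748504638672, 80.69390106201172) yaw -3.8668975830078125 origin [677.33680682  23.15677127] in dock -62.19125542930307 6.940022716936438 tilt slopes [ 0.00761575 -0.00132057]
peg 51 [0.59719325 0.02938832 0.08385052]
  return _methods._mean(a, axis=axis, dtype=dtype,
  ret = um.true_divide(
```

View pics/t7.png

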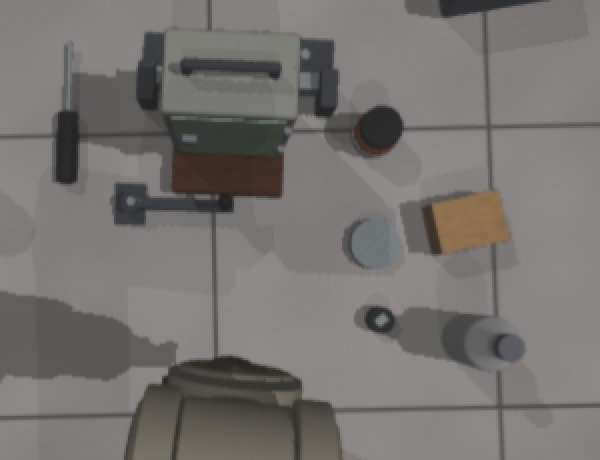

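The bar lies across the board's front, from its pivot at (130,202) to its peg at (225,203), at about 1.55 rad. The case is home and square, the rest is unmoved, and the arm is clear.

```bash
python3 -c "
from workcell import env
print(env.hand_in())"
```

```text
the job is handed in; nothing more can be done
None
```

The job is handed in: the case is home and square against the stop, the retaining bar is fully across at about 1.55 rad, nothing else looks moved in the last picture, and the arm is clear; the hand-in gave no verdict.

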